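# Load a sawn blank into the roller lane of a machining centre

### The arm

A 6-joint arm with a two-finger parallel gripper is mounted at the origin on the work surface. World frame = base frame: x ahead of the robot, y to its left, z up, the work surface at z = 0. Lengths are in m, angles in rad, forces in N, time in s.
With the tool pointing down it reaches from about 0.35 to 0.725 m from the base axis. Payload 6 kg.
Tool frame: the origin (TCP) lies midway between the tips of the shut fingers; the grasp point (between the pads) lies 19 mm behind it; z points along the fingers, y is the line along which they close (so a half turn about z gives the same grasp; the last joint's range is limited). The gripper opens to 85 mm and grips with 20 to 120 N. Pads are 22 mm wide; open, the fingers measure 114 mm over their backs; the gripper's body (76 mm by 85 mm) begins 54 mm behind the grasp point. The pads swing forward as they close: fully open they stand 13 mm farther back than shut.
Start: joints at [-0.803, 0.04, 0.085, 0, -1.615, -0.334], TCP at [0.252, -0.544, 0.231] pointing down, gripper open.
Joint ranges: [-2.56, 2.56], [-1.29, 2.01], [-1.08, 1.49], [-3.29, 1.98], [-2.81, -0.18], [-2.99, 2.99]. Speed limits (rad/s): [2.57, 2.57, 3.01, 3.14, 3.14, 3.14].

### API

Orientations are given as [roll, pitch, yaw] about the fixed x, y, z axes, in that order (R = Rz(yaw) Ry(pitch) Rx(roll)).
In Python, from plant import arm gives the robot as it stands.
- The arm moves only by the tool arm_command, never from a script. Its arguments are lists of equal length, an entry for each row: "gripper": the opening, from 0 (shut) to 1 (fully open); "offset": the shift along the world's x, y, z in mm, a list of three; "turn": the turn, a rotation vector about the world's x, y, z in degrees, a list of three. In form: {"gripper": [gripper, ...], "offset": [[tx, ty, tz], ...], "turn": [[ax, ay, az], ...]}. A call has 1 to 10 rows; each row is the pose to reach, as a shift and turn from the pose commanded when the call began; what a row does not reach only later rows make up. A row lasts 1/12 s, in which the tool goes at most 41.7 mm and 7.16 degrees, less where a joint would pass 70% of its speed; a pose out of reach is approached as far as the arm can. A call with a gripper value outside its range is refused whole. The fingers move at their own pace and stop on an object; "grip_force" is the grip in N (left out, the last holds). Time passes only in rows, so rows that repeat a pose let the fingers close. It gives the time, the measured TCP pose, the force, the opening and the grip force at its end, in the units of the state.
- arm.observe(): the state, without advancing time (a new reading comes with each control period).
- arm.grab_frame(name): name is "side" or "top"; returns (picture, depth): 420x560x3 uint8, red, green, blue; 420x560 float32, m along the optical axis (not along the pixel's ray), 0 where there is no reading.
- arm.calibration(name): a dict with "fx", "fy", "cx", "cy" (pixels), "D" ([k1, k2, p1, p2, k3] as OpenCV has them; the pictures are not rectified), "eye" and "attitude" of the camera in the world. Camera axes: x right, y up, looking along -z (the intrinsics and any distortion apply to the point x, -y, -z); pixel columns grow to the right and rows downward; lengths in m; the calibration is good to about 2 mm. A picture is of the moment at which its call begins. calibration takes no time and is no camera call.
- arm.finish_job(): hands the job in; it is judged then, once.
The state is a dict: "clock": time; "joint_pos": joint angles; "qvel": joint speeds; "joint_efforts": joint torques, N m; "position": TCP position; "ee_rot": TCP orientation; "ft_force": force on the tool from outside, world axes, zero at the start; "moment": the same for the moment, N m; "opening": finger opening in m; "gripper_force": force on a finger pad.
Only numpy, scipy, OpenCV 4.12 (cv2) and the standard library are available. Lean on these libraries where they do the work, as an engineer would, in place of code of your own. Each camera call takes 0.05 s, during which the arm holds its last target. There are 200 camera calls.

### The job

Load the aluminium blank with the blue painted edge into the machine's gravity lane: slide it over the loading plate without lifting it off, send it over the crest so that it rolls down between the guides, then push it on past the two orange spring catches until it is fully home against the red stop, with both catches sprung out behind it. Press gently, without ramming the stop, and leave the yellow-edged blank, the vise and the loose jaw where they are.

Things in the scene. Friction and masses are not known exactly. Their poses are not given: they have to be found in the camera images.
- blank_blue_center (a point): blank to be loaded: bare aluminium plate 100 x 100 mm, 24 mm thick, 0.5 to 0.85 kg, lying flat on the loading plate; a 20 mm strip along its own +y edge is painted blue. Too wide to grip across: push it by its side faces; any side may lead. Point: its centre, 12 mm above its underside; z up, x and y square to its sides
- blank_yellow_center (a point): centre of the other blank, the same but with a yellow painted edge; it must stay where it lies. The two blanks lie side by side in the robot's half of the loading plate, in either order; the half along the fence is free
- lane: loading station: level steel loading plate, top 120 mm above the bench, with the roller lane joined to its right end. Origin on the bench under the middle of the crest; x points away from the robot, across the lane; y back up the line of travel, to the robot's left; z up. The plate covers x -210 to +52.5 mm, y 0 to 340 mm. Sliding a blank on it takes 1.5 to 4 N
- fence_face (a point): foot of the blue fence's face, half-way along it (lane x 52.5, y 170 mm, plate top). The fence stands along the plate's whole far side, lane y 0 to 340 mm, 22 mm high above the plate. Its face is in line with the face of the lane's far guide, so a blank flush against it (its centre 50 mm before the face) is in line with the lane
- lead_in (a point): middle of the foot of the white slanting lead-in at the lane mouth, on the near side: a strip 50 mm long, 8 mm thick and 14 mm high standing on the plate, from about lane (-94, 33) to (-54, 2) mm, funnelling into the near guide
- chute: sloped roller lane. Origin: middle of the crest, at plate height; -y runs down the lane, falling at 10 degrees; x across, away from the robot; z square to the rollers' running plane (z = 0). 105 mm between white guides 9 mm high. Past the crest a blank rolls down by itself, up to 0.3 m/s, and rests at the catches, well short of the stop
- stop_zone (a point): place in the lane where the lower end of the stop unit's adjustment lies (chute y -385 mm, running plane). The unit (rigid red stop 25 mm high, with the two catches) was clamped by the setter somewhere along its slots: the stop's face lies 0 to 40 mm up the lane from here, differently each time and not measured; it is to be felt. The unit does not give; press it with under 35 N
- catch_near (a joint): orange spring catch on the robot's side of the lane, on the stop unit: 0 rad sprung out, tip 11 mm inside the guide (83 mm between both tips) and 105 mm before the stop, pivot 41 mm up the lane of it. A blank pushed down wedges it aside (about 0.2 rad): 6 to 12 N to start, then less, all along; it springs back to 0 behind the blank within about 3 mm of home
- catch_far (a joint): the same on the far side of the lane, mirrored
- vise: grey centring vise standing on the bench on the robot's right, 150 x 77 mm, 82 mm high; leave it alone. Origin: on its underside
- soft_jaw: stepped aluminium jaw lying on the bench between vise and lane, 30 x 90 mm, 36 mm high; leave it alone. Origin: on its underside
Not all that is in view belongs to the job. What is shaped like the part that bears blank_blue_center but black or brown is not meant.

How it is judged:
By the outcome, as a careful person would: the job done as asked, in the order asked, and still so for the second after the job is handed in, with the robot touching nothing.
It also fails if it takes over 58 s, if anything falls off the work surface, if the arm or the gripper's body presses on something with over 40 N, if the wrist force passes 120 N, or if a joint passes its speed limit or range.

## Working session

There is one attempt and no reset: what is moved stays moved. The work goes in short steps, Python scripts to look and compute and a tool call to move; the robot and the scene stay as the last step left them, time stands still between calls to the robot, and variables do not carry over. Pictures are saved under pics/ and viewed, at most 10 in all, crops included, and the job is handed in when it is done.

Besides the shell and the picture viewer there is one more tool, called as a command line: name --argument value ..., lists and objects as JSON in quotes. arm_command: Moves the arm, as the interface text tells. Its arguments: {"type":"object","properties":{"gripper":{"type":"array","items":{"type":"number"}},"offset":{"type":"array","items":{"type":"array","items":{"type":"number"}}},"turn":{"type":"array","items":{"type":"array","items":{"type":"number"}}},"grip_force":{"type":"number"}},"required":["gripper","offset","turn"]}

```bash
mkdir -p pics
cat > h.py <<'E'
import numpy as np, cv2
from plant import arm
def cam(name):
    c=arm.calibration(name); K=np.array([[c['fx'],0,c['cx']],[0,c['fy'],c['cy']],[0,0,1.]])
    a=np.array(c['attitude'],float)
    if a.shape==(3,3): R=a
    elif a.size==3:
        from scipy.spatial.transform import Rotation as Ro
        R=Ro.from_euler('xyz',a).as_matrix()
    else:
        raise Exception(str(a))
    return K,np.array(c['D'],float),np.array(c['eye'],float),R
def onplane(name,px,z):
    K,D,e,R=cam(name)
    u=cv2.undistortPoints(np.array(px,float).reshape(-1,1,2),K,D).reshape(-1,2)
    d=np.c_[u[:,0],-u[:,1],-np.ones(len(u))]@R.T
    return e+d*((z-e[2])/d[:,2])[:,None]
def withdepth(name,px,dep):
    K,D,e,R=cam(name)
    u=cv2.undistortPoints(np.array(px,float).reshape(-1,1,2),K,D).reshape(-1,2)
    d=np.c_[u[:,0],-u[:,1],-np.ones(len(u))]@R.T
    return e+d*np.array(dep).reshape(-1,1)
def proj(name,P):
    K,D,e,R=cam(name)
    p=(np.array(P,float).reshape(-1,3)-e)@R; p=p*[1,-1,-1]
    return cv2.projectPoints(p,np.zeros(3),np.zeros(3),K,D)[0].reshape(-1,2)
E
python3 - <<'E'
from h import *
for n in('top','side'):
    print(arm.calibration(n))
    p,d=arm.grab_frame(n); cv2.imwrite(f'pics/{n}0.png',p[:,:,::-1]); np.save(f'{n}0.npy',d)
print(arm.observe())
E
```

```text
{'fx': 387.73917487463916, 'fy': 387.73917487463916, 'cx': 268.5315836667752, 'cy': 212.87215526646193, 'D': array([0.01561689, 0.        , 0.        , 0.        , 0.        ]), 'eye': array([ 0.26435596, -0.04711541,  0.97523496]), 'attitude': array([ 0.20068505, -0.00436454, -1.55261691])}
{'fx': 463.07186148285246, 'fy': 463.07186148285246, 'cx': 278.4880120843749, 'cy': 209.29872189611308, 'D': array([-0.03945804,  0.        ,  0.        ,  0.        ,  0.        ]), 'eye': array([-0.07212972,  0.72045111,  0.92953854]), 'attitude': array([ 0.82435045,  0.00873758, -2.54443078])}
{'clock': 0.1, 'joint_pos': array([-8.03320239e-01,  4.07955847e-02,  8.38897958e-02, -4.24005625e-04,
       -1.61550616e+00, -3.33722170e-01]), 'qvel': array([7.20136522e-06, 8.70491570e-04, 2.24022909e-03, 1.84920354e-03,
       3.47504136e-04, 1.50075779e-03]), 'joint_efforts': array([-4.94445238e-03, -3.69343007e+01,  3.48281479e+01,  6.95183739e+00,
       -4.58873226e-03,  4.85661099e-05]), 'position': array([ 0.25212227, -0.54412398,  0.23033931]), 'ee_rot': array([ 3.13992741e+00, -1.28975020e-04, -2.70782002e+00]), 'ft_force': array([ 0.88625411,  0.04754449, -0.66376498]), 'moment': array([-0.00530032, -0.00623201, -0.00615262]), 'gripper_force': 0.0, 'opening': 0.0854247744419012}
```

View pics/top0.png

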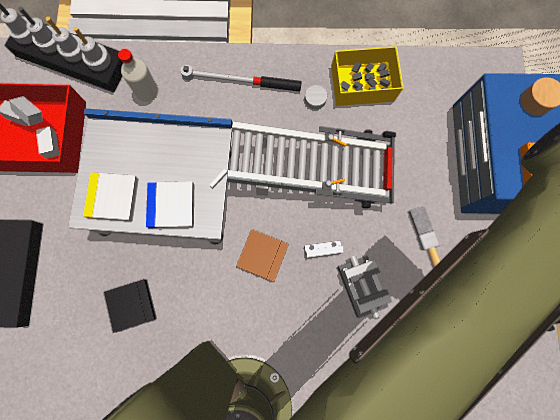

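View pics/side0.png

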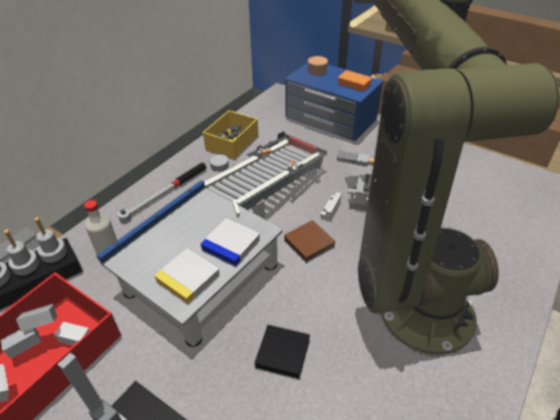

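Top view: blue-edged blank at about (170,204) with its strip on the left. Yellow blank is at (110,195), fence runs (85,113)-(231,122), lane mouth is at about (230,150), and the red stop is at (389,165). The side view agrees: blue blank nearer the lane, arm clear of the scene.

```bash
cat > m.py <<'E'
from h import *
import sys
def quads(p):
    hsv=cv2.cvtColor(p,cv2.COLOR_RGB2HSV); H,S,V=cv2.split(hsv)
    out={}
    out['blue']=((H>110)&(H<130)&(S>180)&(V>100)).astype(np.uint8)
    out['fence']=((H>95)&(H<118)&(S>120)).astype(np.uint8)
    out['yellow']=((H>22)&(H<34)&(S>150)).astype(np.uint8)
    out['red']=(((H<6)|(H>174))&(S>150)).astype(np.uint8)
    out['orange']=((H>8)&(H<22)&(S>170)&(V>170)).astype(np.uint8)
    return out
def comps(m,amin=15):
    n,l,s,c=cv2.connectedComponentsWithStats(m); return [(s[i],c[i],l==i) for i in range(1,n) if s[i][4]>amin]
def rect(mask):
    pts=np.argwhere(mask)[:,::-1].astype(np.float32); return cv2.minAreaRect(pts)
E
python3 - <<'E'
from m import *
np.set_printoptions(precision=4,suppress=True)
p=cv2.imread('pics/top0.png')[:,:,::-1].copy(); d=np.load('top0.npy')
q=quads(p)
for k,zz in(('blue',.144),('fence',.142),('yellow',.144),('red',.09),('orange',.09)):
    for s,c,m in comps(q[k]):
        if k in('red',) and s[0]<370: continue
        if s[0]>430: continue
        b=cv2.boxPoints(rect(m)); r,cc=int(c[1]),int(c[0])
        print(k,s,'world',onplane('top',b,zz)[:,:2].round(4).tolist(),'depthpt',withdepth('top',[c],[d[r,cc]]))
# white blank tops by brightness + depth height
vv,uu=np.mgrid[0:420,0:560]
W=withdepth('top',np.c_[uu.ravel(),vv.ravel()],d.ravel()).reshape(420,560,3)
np.save('W.npy',W)
for nm,(x0,x1,y0,y1) in dict(Y=(75,142,160,230),B=(140,205,165,240)).items():
    z=W[y0:y1,x0:x1,2]; m=np.zeros((420,560),np.uint8); m[y0:y1,x0:x1]=(z>.135)&(z<.155)
    cs=max(comps(m),key=lambda t:t[0][4]); b=cv2.boxPoints(rect(cs[2]))
    P=onplane('top',b+0,.144); print(nm,cs[0],P[:,:2].tolist(),'mean',P.mean(0),'z',np.median(W[cs[2]][:,2]), 'ang',rect(cs[2])[2], 'sides',np.linalg.norm(P[0]-P[1]),np.linalg.norm(P[1]-P[2]))
for y,x in((150,150),(220,100),(150,100),(200,215),(160,240),(165,300),(170,370)): print((x,y),W[y,x])
cv2.imwrite('pics/crop.png',cv2.resize(p[95:250,65:405],None,fx=2.35,fy=2.35,interpolation=cv2.INTER_CUBIC)[:,:,::-1])
E
```

```text
blue [146 183  10  44 358] world [[0.3994, 0.2182], [0.4966, 0.2224], [0.4962, 0.2041], [0.3991, 0.2003]] depthpt [[0.4471 0.2116 0.1432]]
fence [  84  109  148   19 1201] world [[0.6501, 0.3808], [0.6723, 0.3818], [0.6535, 0.0414], [0.6315, 0.0421]] depthpt [[0.6511 0.211  0.1434]]
fence [146 183  10  45 381] world [[0.3977, 0.219], [0.4971, 0.2237], [0.4968, 0.2048], [0.3974, 0.2005]] depthpt [[0.4471 0.2116 0.1432]]
yellow [335  46  68  48 949] world [[0.8316, -0.1974], [0.8475, -0.3521], [0.7346, -0.3548], [0.7193, -0.2037]] depthpt [[ 0.8539 -0.3093  0.0146]]
yellow [370  51   7   9  18] world [[0.8115, -0.28], [0.8343, -0.2895], [0.8307, -0.2971], [0.808, -0.2876]] depthpt [[ 0.8884 -0.3175  0.0425]]
yellow [332  61  10  44  95] world [[0.803, -0.1893], [0.8048, -0.2021], [0.6943, -0.212], [0.6925, -0.1995]] depthpt [[ 0.807  -0.2216  0.0252]]
yellow [ 83 173  16  44 371] world [[0.4193, 0.3554], [0.5193, 0.35], [0.5165, 0.3315], [0.4165, 0.3373]] depthpt [[0.4673 0.3443 0.1426]]
red [383 147   9  43 331] world [[0.6119, -0.3208], [0.6122, -0.3401], [0.5074, -0.3355], [0.5071, 
[... 511 characters left out ...]
781103725, 0.2463790482397591]] mean [0.466  0.3024 0.144 ] z 0.143896446051487 ang 4.398705005645752 sides 0.10152583600679059 0.11232770511823484
B [ 146  181   47   46 2074] [[0.5004351506064649, 0.22537231581137573], [0.5024836408548007, 0.12361744995648624], [0.4012628255742582, 0.11781100630086208], [0.3994099097244064, 0.21720423576101383]] mean [0.4509 0.171  0.144 ] z 0.1439357748801764 ang 90.0 sides 0.10177548347929417 0.10138721928321953
(150, 150) [0.5822 0.2302 0.1192]
(100, 220) [0.4148 0.3278 0.1207]
(100, 150) [0.5792 0.3449 0.1205]
(215, 200) [0.466  0.0742 0.1189]
(240, 160) [ 0.6037  0.0301 -0.0001]
(300, 165) [ 0.5632 -0.1209  0.0882]
(370, 170) [ 0.5826 -0.3119  0.0005]
```

View pics/crop.png

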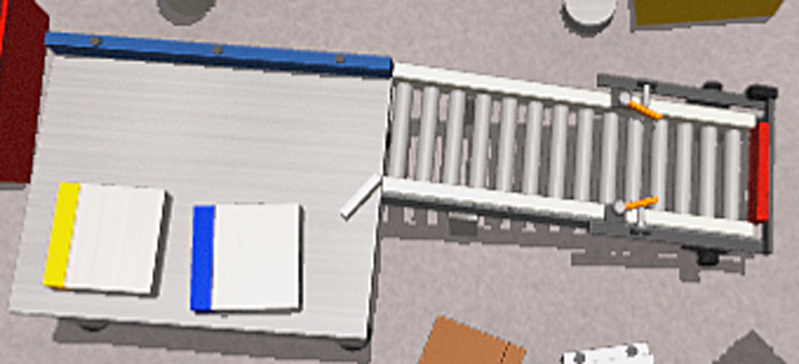

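The crop shows the lead-in at crop (360,195), the catches at (640,105)/(640,203) and the red stop at (762,170). The blue blank sits about 6° skewed to the lane, and the gap to the yellow one is about 20 mm.

Run:
```python
from m import *
np.set_printoptions(precision=4,suppress=True)
p=cv2.imread('pics/top0.png')[:,:,::-1].copy(); W=np.load('W.npy')
f=max(comps(quads(p)['fence']),key=lambda t:t[0][4])[2]
top=f&(W[...,2]>.137)
b=cv2.boxPoints(rect(top)); print(onplane('top',b,.142)[:,:2])
# near edge of fence top and foot: per column lowest mask pixel
cols=np.arange(92,226,4)
ft=[(c,np.argwhere(f[:,c]).max()+.5) for c in cols]; P=onplane('top',ft,.12)
k=np.polyfit(P[:,1],P[:,0],1); r=P[:,0]-np.polyval(k,P[:,1]); print('foot x=k*y+c',k,r.std())
a=-np.arctan(k[0]); print('yaw lane deg',np.degrees(a))
ex=np.array([np.cos(a),np.sin(a)]); ey=np.array([-np.sin(a),np.cos(a)])
fp=P[f[ft[0][1].__int__()-1,cols[0]]*0]; face=P[:,:2]@ex
ends=onplane('top',b,.142)[:,:2]@ey; print('face s',face.mean(),'ends t',ends)
o=ex*(face.mean()-.0525)+ey*(np.sort(ends)[:2].mean())
print('lane origin',o,'ex',ex,'ey',ey)
np.savez('lane.npz',o=o,ex=ex,ey=ey)
L=lambda q:np.c_[(q-o)@ex,(q-o)@ey]
print('blue',L(np.array([[.5004,.2254],[.5025,.1236],[.4013,.1178],[.3994,.2172],[.4966,.2224],[.4509,.171]])))
print('yel',L(np.array([[.4193,.3554],[.5193,.35],[.466,.3024],[.5134,.2476]])))
print('red/catches',L(np.array([[.612,-.33],[.507,-.326],[.562,-.3338],[.6208,-.2156],[.5229,-.2092]])))
```

```text
[[ 0.777  -0.5372]
 [ 0.7795 -0.7233]
 [ 0.4591 -0.6829]
 [ 0.4559 -0.5093]]Traceback (most recent call last):
  File "<stdin>", line 9, in <module>
    return umr_maximum(a, axis, None, out, keepdims, initial, where)
ValueError: zero-size array to reduction operation maximum which has no identity
```

arm_command --gripper '[0.45,0.45,0.45,0.45,0.45,0.45,0.45,0.45,0.45,0.45]' --offset '[[25,40,10],[50,80,20],[75,120,20],[100,160,20],[125,200,20],[150,235,20],[175,270,20],[200,305,20],[225,340,20],[240,370,20]]' --turn '[[0,0,-4],[0,0,-8],[0,0,-12],[0,0,-16],[0,0,-20],[0,0,-24],[0,0,-28],[0,0,-28],[0,0,-28],[0,0,-28]]'

```text
clock: 0.93
position: [0.4793, -0.195, 0.251]
ee_rot: [3.141, -0.0, 3.087]
ft_force: [1.0, -1.2, 0.1]
opening: 0.0387
gripper_force: 0.0
```

Run:
```python
from m import *
np.set_printoptions(precision=4,suppress=True)
p=cv2.imread('pics/top0.png')[:,:,::-1].copy(); W=np.load('W.npy')
f=max((t for t in comps(quads(p)['fence']) if t[0][0]<300),key=lambda t:t[0][4])[2]
top=f&(W[...,2]>.137)
b=cv2.boxPoints(rect(top)); B=onplane('top',b,.142)[:,:2]; print(B)
cols=np.arange(92,226,4)
ft=[(c,np.argwhere(f[:,c]).max()+.5) for c in cols]; P=onplane('top',ft,.12)
k=np.polyfit(P[:,1],P[:,0],1); r=P[:,0]-np.polyval(k,P[:,1]); print('foot x=k*y+c',k,r.std())
a=-np.arctan(k[0]); print('yaw lane deg',np.degrees(a))
ex=np.array([np.cos(a),np.sin(a)]); ey=np.array([-np.sin(a),np.cos(a)])
face=P[:,:2]@ex; ends=B@ey; print('face s',face.mean(),'top s',B@ex,'ends t',ends)
o=ex*(face.mean()-.0525)+ey*(np.sort(ends)[:2].mean())
print('lane origin',o,'ex',ex,'ey',ey)
np.savez('lane.npz',o=o,ex=ex,ey=ey)
L=lambda q:np.c_[(q-o)@ex,(q-o)@ey]
print('blue',L(np.array([[.5004,.2254],[.5025,.1236],[.4013,.1178],[.3994,.2172],[.4966,.2224],[.4509,.171]])))
print('yel',L(np.array([[.4193,.3554],[.5193,.35],[.466,.3024],[.5134,.2476]])))
print('red/catches',L(np.array([[.612,-.33],[.507,-.326],[.562,-.3338],[.6208,-.2156],[.5229,-.2092]])))
print(arm.observe()['joint_pos'])
```

```text
[[0.6544 0.3811]
 [0.6726 0.3818]
 [0.6526 0.0424]
 [0.6345 0.043 ]]
foot x=k*y+c [0.054  0.6393] 0.0008098920219862866
yaw lane deg -3.0936253362843966
face s 0.6383715258945336 top s [0.6329 0.6511 0.6494 0.6312] ends t [0.4158 0.4175 0.0776 0.0772]
lane origin [0.5892 0.0457] ex [ 0.9985 -0.054 ] ey [0.054  0.9985]
blue [[-0.0984  0.1747]
 [-0.0908  0.0731]
 [-0.1915  0.0619]
 [-0.1988  0.161 ]
 [-0.102   0.1715]
 [-0.1449  0.1177]]
yel [[-0.1864  0.3001]
 [-0.0862  0.3001]
 [-0.1369  0.2497]
 [-0.0866  0.1976]]
red/catches [[ 0.043  -0.3739]
 [-0.062  -0.3756]
 [-0.0067 -0.3804]
 [ 0.0457 -0.2592]
 [-0.0524 -0.2581]]
[ 0.0029 -0.1766 -0.0854 -0.0003 -1.6623 -1.6285]
```

arm_command --gripper '[0.45,0.45,0.45,0.45,0.45,0.45,0.45,0.45,0.45,0.45]' --offset '[[-10,40,0],[-20,80,0],[-30,120,0],[-40,160,0],[-55,200,0],[-70,235,0],[-85,270,0],[-95,305,0],[-105,340,0],[-115,365,0]]' --turn '[[0,0,0],[0,0,0],[0,0,0],[0,0,0],[0,0,0],[0,0,0],[0,0,0],[0,0,0],[0,0,0],[0,0,0]]'

```text
clock: 1.77
position: [0.3623, 0.1702, 0.2509]
ee_rot: [3.141, -0.0, 3.088]
ft_force: [0.2, 0.2, 0.1]
opening: 0.0384
gripper_force: 0.0
```

arm_command --gripper '[0.45,0.45,0.45,0.45,0.45,0.45]' --offset '[[0,0,-35],[0,0,-70],[0,0,-105],[0,0,-120],[0,0,-125],[0,0,-125]]' --turn '[[0,0,0],[0,0,0],[0,0,0],[0,0,0],[0,0,0],[0,0,0]]'

```text
clock: 2.27
position: [0.3632, 0.1675, 0.1252]
ee_rot: [-3.14, -0.001, 3.087]
ft_force: [0.4, 0.5, 0.2]
opening: 0.0384
gripper_force: 0.0
```

arm_command --gripper '[0.45,0.45,0.45,0.45,0.45,0.45,0.45,0.45,0.45,0.45]' --offset '[[10,-0.5,0],[17,-1,0],[22,-1,0],[27,-1.5,0],[33,-2,0],[40,-2,0],[48,-2.5,0],[56,-3,0],[64,-3.5,0],[72,-4,0]]' --turn '[[0,0,0],[0,0,0],[0,0,0],[0,0,0],[0,0,0],[0,0,0],[0,0,0],[0,0,0],[0,0,0],[0,0,0]]'

```text
clock: 3.1
position: [0.4358, 0.1642, 0.1275]
ee_rot: [3.141, -0.001, 3.087]
ft_force: [-6.6, 0.6, 5.6]
opening: 0.0385
gripper_force: 3.6
```

Run:
```python
from m import *
np.set_printoptions(precision=4,suppress=True)
p,d=arm.grab_frame('top')
cv2.imwrite('pics/t1.png',cv2.resize(p[95:250,65:405],None,fx=2.35,fy=2.35,interpolation=cv2.INTER_CUBIC)[:,:,::-1])
o=arm.observe();print(o['position'],o['ft_force'],o['joint_pos'])
```

```text
[0.437  0.1641 0.1272] [-0.527  -0.5395 -0.2565] [ 0.7937 -0.3178 -0.4263 -0.     -1.4617 -2.4198]
```

View pics/t1.png

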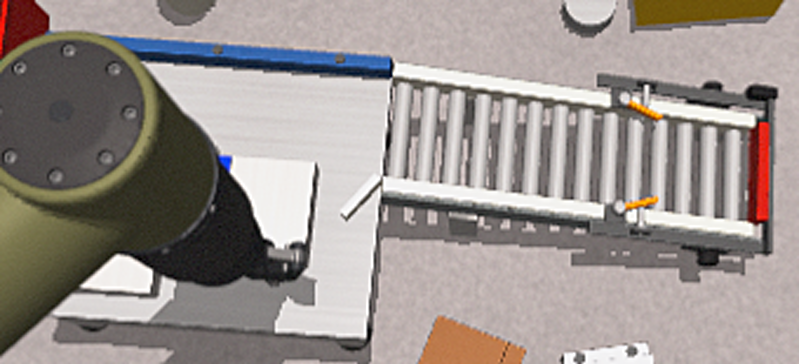

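arm_command --gripper '[0.45,0.45,0.45,0.45,0.45,0.45,0.45,0.45,0.45,0.45]' --offset '[[8,-0.5,0],[16,-1,0],[25,-1.5,0],[34,-2,0],[43,-2.5,0],[52,-3,0],[61,-3.5,0],[69,-4,0],[75,-4,0],[80,-4.5,0]]' --turn '[[0,0,0],[0,0,0],[0,0,0],[0,0,0],[0,0,0],[0,0,0],[0,0,0],[0,0,0],[0,0,0],[0,0,0]]'

```text
clock: 3.98
position: [0.5156, 0.1594, 0.127]
ee_rot: [-3.141, -0.001, 3.086]
ft_force: [-6.5, 0.3, 5.1]
opening: 0.0381
gripper_force: 3.3
```

arm_command --gripper '[0.45,0.45,0.45,0.45]' --offset '[[2,0,0],[4,0,0],[6,0,0],[8,-0.5,0]]' --turn '[[0,0,0],[0,0,0],[0,0,0],[0,0,0]]'

```text
clock: 4.32
position: [0.5233, 0.159, 0.1269]
ee_rot: [3.142, -0.001, 3.087]
ft_force: [-5.8, 0.2, 4.0]
opening: 0.0386
gripper_force: 3.1
```

arm_command --gripper '[0.45,0.45,0.45]' --offset '[[2,0,0],[4,0,0],[6,-0.5,0]]' --turn '[[0,0,0],[0,0,0],[0,0,0]]'

```text
clock: 4.57
position: [0.5293, 0.1586, 0.1269]
ee_rot: [3.141, -0.001, 3.087]
ft_force: [-5.5, 1.9, 4.8]
opening: 0.0386
gripper_force: 3.1
```

arm_command --gripper '[0.45,0.45]' --offset '[[1,0,0],[2,0,0]]' --turn '[[0,0,0],[0,0,0]]'

```text
clock: 4.73
position: [0.5312, 0.1585, 0.1268]
ee_rot: [-3.142, -0.001, 3.087]
ft_force: [-6.4, 0.8, 5.0]
opening: 0.0384
gripper_force: 3.2
```

arm_command --gripper '[0.45,0.45]' --offset '[[1,0,0],[2,0,0]]' --turn '[[0,0,0],[0,0,0]]'

```text
clock: 4.9
position: [0.5332, 0.1585, 0.1268]
ee_rot: [-3.141, -0.001, 3.087]
ft_force: [-6.5, 0.1, 4.6]
opening: 0.0385
gripper_force: 3.2
```

arm_command --gripper '[0.45,0.45]' --offset '[[1,0,0],[2,0,0]]' --turn '[[0,0,0],[0,0,0]]'

```text
clock: 5.07
position: [0.5349, 0.1584, 0.1268]
ee_rot: [-3.141, -0.002, 3.087]
ft_force: [-14.0, 1.2, 8.6]
opening: 0.0385
gripper_force: 6.8
```

arm_command --gripper '[0.45,0.45]' --offset '[[1,0,0],[2,0,0]]' --turn '[[0,0,0],[0,0,0]]'

```text
clock: 5.23
position: [0.5349, 0.1584, 0.1268]
ee_rot: [-3.14, -0.006, 3.087]
ft_force: [-23.6, 1.4, 12.3]
opening: 0.0382
gripper_force: 11.6
```

arm_command --gripper '[0.45,0.45,0.45,0.45,0.45,0.45,0.45,0.45,0.45,0.45]' --offset '[[-10,0,0],[-20,0,0],[-20,0,35],[-20,5,65],[-5,15,65],[10,30,65],[25,45,65],[40,60,65],[50,70,65],[58,76,65]]' --turn '[[0,0,0],[0,0,0],[0,0,7],[0,0,14],[0,0,21],[0,0,28],[0,0,35],[0,0,42],[0,0,49],[0,0,56]]'

```text
clock: 6.07
position: [0.5966, 0.2355, 0.1906]
ee_rot: [3.142, -0.001, -2.213]
ft_force: [-0.3, -0.3, -0.3]
opening: 0.0384
gripper_force: 0.0
```

arm_command --gripper '[0.45,0.45,0.45,0.45,0.45,0.45]' --offset '[[0,0,0],[0,0,0],[0,0,0],[0,0,0],[0,0,0],[0,0,0]]' --turn '[[0,0,7],[0,0,14],[0,0,21],[0,0,28],[0,0,34],[0,0,34]]'

```text
clock: 6.57
position: [0.596, 0.2345, 0.1912]
ee_rot: [-3.141, -0.0, -1.622]
ft_force: [-1.3, -0.4, -0.1]
opening: 0.0381
gripper_force: 0.0
```

Run:
```python
from m import *
np.set_printoptions(precision=4,suppress=True)
p,d=arm.grab_frame('top')
cv2.imwrite('pics/t2.png',cv2.resize(p[95:250,65:405],None,fx=2.35,fy=2.35,interpolation=cv2.INTER_CUBIC)[:,:,::-1])
o=arm.observe();print(o['clock'],o['position'],o['ee_rot'],o['ft_force'],o['joint_pos'])
s,_=arm.grab_frame('side'); cv2.imwrite('pics/s2.png',s[:,:,::-1])
```

```text
6.6167 [0.5959 0.2345 0.1912] [-3.1414 -0.0001 -1.628 ] [-0.4615 -0.1033 -0.3451] [ 0.6869  0.1459  0.1249  0.0002 -1.5497 -0.7441]
```

View pics/s2.png

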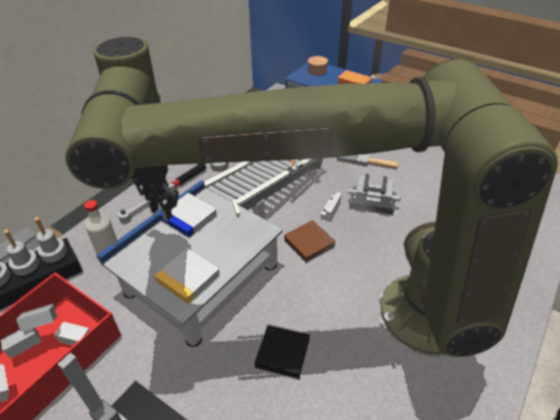

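View pics/t2.png

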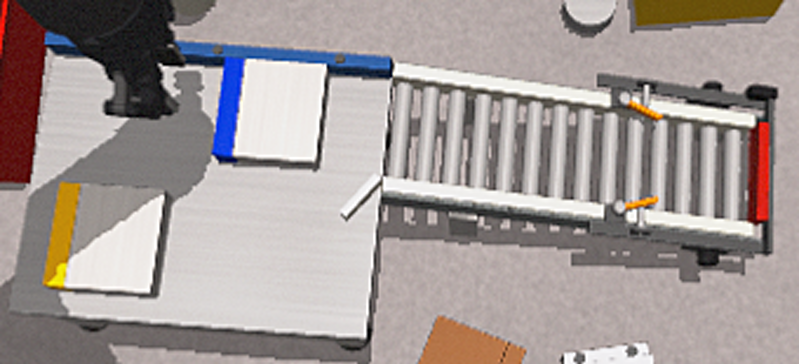

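Both views show the blue blank flush and square against the fence, with the yellow one untouched. The blue blank's trailing edge is at crop (223,108), and the fingers stand about 33 mm behind it. Next I go down and push along the lane.

arm_command --gripper '[0.45,0.45,0.45,0.45,0.45,0.45,0.45,0.45,0.45,0.45]' --offset '[[0,0,-30],[0,0,-55],[0,0,-63],[-0.5,-8,-63],[-1,-16,-63],[-1.5,-22,-63],[-1.5,-27,-63],[-2,-32,-63],[-2,-37,-63],[-2.5,-43,-63]]' --turn '[[0,0,0],[0,0,0],[0,0,0],[0,0,0],[0,0,0],[0,0,0],[0,0,0],[0,0,0],[0,0,0],[0,0,0]]'

```text
clock: 7.5
position: [0.5937, 0.1924, 0.1302]
ee_rot: [-3.139, 0.003, -1.625]
ft_force: [-0.4, 5.0, 2.1]
opening: 0.0384
gripper_force: 2.8
```

arm_command --gripper '[0.45,0.45,0.45,0.45,0.45,0.45,0.45,0.45]' --offset '[[0,-5,0],[-0.5,-11,0],[-1,-18,0],[-1.5,-25,0],[-1.5,-32,0],[-2,-39,0],[-2.5,-46,0],[-2.5,-50,0]]' --turn '[[0,0,0],[0,0,0],[0,0,0],[0,0,0],[0,0,0],[0,0,0],[0,0,0],[0,0,0]]'

```text
clock: 8.17
position: [0.591, 0.1418, 0.1302]
ee_rot: [-3.139, 0.003, -1.626]
ft_force: [-2.9, 8.2, 3.9]
opening: 0.0386
gripper_force: 3.9
```

Run:
```python
from m import *
p,d=arm.grab_frame('top')
cv2.imwrite('pics/t3.png',cv2.resize(p[95:250,65:405],None,fx=2.35,fy=2.35,interpolation=cv2.INTER_CUBIC)[:,:,::-1])
```

```text
(no output)
```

View pics/t3.png

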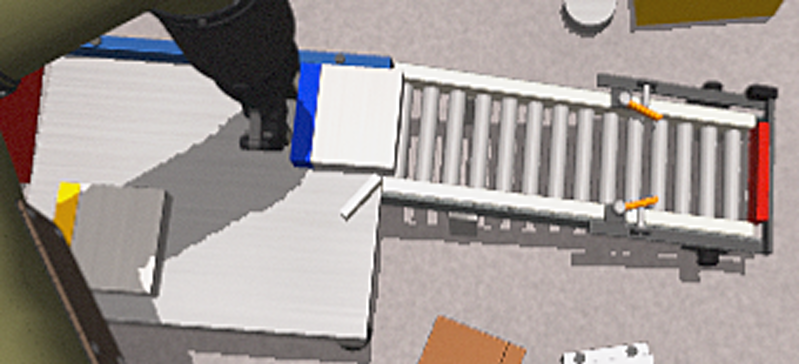

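The leading edge is just over the crest at crop (400,115), in line between the guides. I keep pushing until it tips and rolls.

arm_command --gripper '[0.45,0.45,0.45,0.45,0.45,0.45,0.45,0.45]' --offset '[[-0.5,-6,0],[-0.5,-12,0],[-1,-18,0],[-1.5,-24,0],[-1.5,-30,0],[-2,-36,0],[-2,-42,0],[-2.5,-48,0]]' --turn '[[0,0,0],[0,0,0],[0,0,0],[0,0,0],[0,0,0],[0,0,0],[0,0,0],[0,0,0]]'

```text
clock: 8.88
position: [0.5884, 0.0949, 0.1303]
ee_rot: [-3.14, 0.003, -1.625]
ft_force: [-4.0, 9.3, 6.7]
opening: 0.0381
gripper_force: 4.6
```

arm_command --gripper '[0.45,0.45,0.45,0.45,0.45,0.45]' --offset '[[0,0,0],[0,0,0],[0,0,0],[0,0,0],[0,0,0],[0,0,0]]' --turn '[[0,0,0],[0,0,0],[0,0,0],[0,0,0],[0,0,0],[0,0,0]]'

```text
clock: 9.38
position: [0.588, 0.0933, 0.128]
ee_rot: [3.141, -0.001, -1.626]
ft_force: [0.5, 0.5, 1.7]
opening: 0.0384
gripper_force: 0.0
```

```bash
cat > f.py <<'E'
from m import *
import sys
p,d=arm.grab_frame('top')
cv2.imwrite(f'pics/{sys.argv[1]}.png',cv2.resize(p[95:250,65:405],None,fx=2.35,fy=2.35,interpolation=cv2.INTER_CUBIC)[:,:,::-1])
q=quads(p)
for k,z in(('blue',.144),('orange',.09),('red',.08)):
    for s,c,m in comps(q[k],8):
        if s[0]<150 or s[0]>400 or s[1]<120 or s[1]>230: continue
        w=onplane('top',[c],z)[0]; print(k,s,w.round(4), 'ang',np.round(rect(m)[1:],1))
o=arm.observe();print(o['clock'],o['position'],o['ft_force'])
E
python3 f.py t4
```

```text
Traceback (most recent call last):
  File "f.py", line 9, in <module>
    w=onplane('top',[c],z)[0]; print(k,s,w.round(4), 'ang',np.round(rect(m)[1:],1))
                                                           ~~~~~~~~^^^^^^^^^^^^^^^
ValueError: setting an array element with a sequence. The requested array has an inhomogeneous shape after 1 dimensions. The detected shape was (2,) + inhomogeneous part.
```

Contact force dropped to zero, so it has gone over the crest. I let it roll and look.

```bash
sed -i "s/, 'ang',np.round(rect(m)\[1:\],1)//" f.py; python3 f.py t5
```

```text
blue [224 124  13  43 359] [0.5878 0.0425 0.144 ]
orange [333 138  14   8  25] [ 0.6231 -0.2164  0.09  ]
orange [331 179  14   5  32] [ 0.5247 -0.2105  0.09  ]
red [383 147   9  43 330] [ 0.5613 -0.3328  0.08  ]
9.4833 [0.58806316 0.09342098 0.12810803] [-0.06320119  0.35771605  0.25196914]
```

View pics/t5.png

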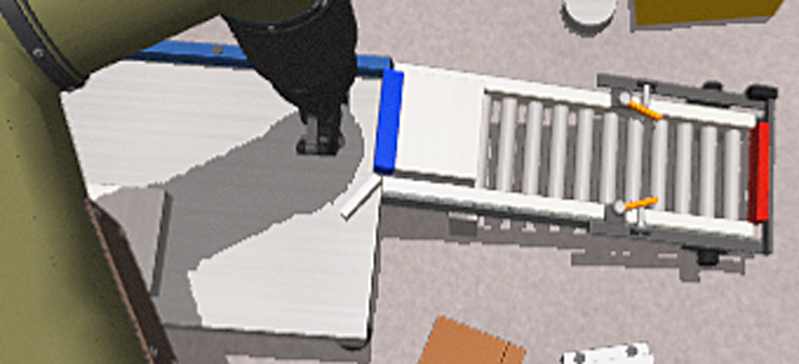

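The blank lies between the guides with its trailing edge by the crest at crop (390,120), probably still rolling. I raise the hand, tilt it 10° to suit the lane, and check again.

arm_command --gripper '[0.45,0.45,0.45,0.45,0.45,0.45,0.45,0.45]' --offset '[[0,0,25],[0,0,45],[-1,-20,45],[-2,-40,45],[-3,-60,45],[-4,-75,45],[-4,-75,45],[-4,-75,45]]' --turn '[[0,0,0],[3,0,0],[6,0,0],[10,-0.5,0],[10,-0.5,0],[10,-0.5,0],[10,-0.5,0],[10,-0.5,0]]'

```text
clock: 10.15
position: [0.5841, 0.0178, 0.1733]
ee_rot: [3.141, 0.175, -1.627]
ft_force: [-0.3, 0.6, -0.7]
opening: 0.0386
gripper_force: 0.0
```

```bash
python3 f.py t6; python3 -c "
from h import *
o=arm.observe();print(o['ee_rot'],o['joint_pos'].round(3))"
```

```text
blue [267 131  12  42 345] [ 0.5756 -0.0546  0.144 ]
orange [333 138  14   8  22] [ 0.6227 -0.2167  0.09  ]
orange [331 179  14   5  29] [ 0.5245 -0.2095  0.09  ]
red [383 147   9  43 332] [ 0.561  -0.3327  0.08  ]
10.2 [0.58410237 0.01856401 0.17317545] [-0.47079967  0.23689509 -1.5742124 ]
[ 3.14051278  0.17481281 -1.62627574] [ 0.267 -0.004 -0.016 -0.166 -1.505 -0.316]
```

arm_command --gripper '[0.45,0.45,0.45,0.45]' --offset '[[0,-15,-20],[0,-33,-40],[0,-33,-55],[0,-33,-55]]' --turn '[[0,0,0],[0,0,0],[0,0,0],[0,0,0]]'

```text
clock: 10.53
position: [0.5822, -0.0139, 0.114]
ee_rot: [3.134, 0.175, -1.627]
ft_force: [-0.2, 1.0, -1.3]
opening: 0.0388
gripper_force: 0.0
```

```bash
python3 f.py t7
```

```text
blue [290 135  12  41 337] [ 0.5681 -0.1082  0.144 ]
orange [335 139  12   7  21] [ 0.6219 -0.2189  0.09  ]
orange [331 179  12   5  24] [ 0.5239 -0.2071  0.09  ]
red [383 147   9  43 332] [ 0.561  -0.3327  0.08  ]
10.5833 [ 0.58310092 -0.01382048  0.11627437] [0.41118947 1.06850443 0.55616307]
```

View pics/t7.png

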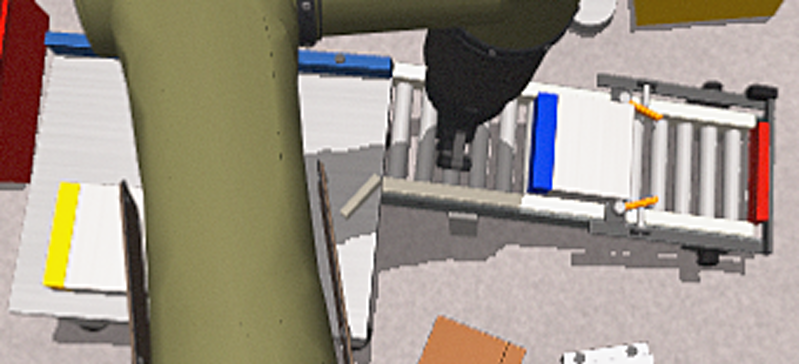

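The blank now rests against the catches, with its leading edge at crop (633,145) and trailing edge at (537,140). I close up with the fingers narrowed and then push in small steps.

arm_command --gripper '[0.3,0.3,0.3,0.3,0.3,0.3,0.3,0.3]' --offset '[[-0.5,-10,-1.5],[-1.5,-25,-4],[-2,-40,-7],[-3,-52,-9],[-3,-60,-10.5],[-3.5,-65,-11.5],[-3.5,-69,-12],[-4,-72,-12.5]]' --turn '[[0,0,0],[0,0,0],[0,0,0],[0,0,0],[0,0,0],[0,0,0],[0,0,0],[0,0,0]]'

```text
clock: 11.25
position: [0.5803, -0.0867, 0.106]
ee_rot: [3.141, 0.175, -1.626]
ft_force: [-1.0, -0.0, -0.8]
opening: 0.0256
gripper_force: 0.0
```

arm_command --gripper '[0.3,0.3,0.3,0.3]' --offset '[[0,-3,-0.5],[-0.5,-6,-1],[-0.5,-9,-1.5],[-0.5,-12,-2]]' --turn '[[0,0,0],[0,0,0],[0,0,0],[0,0,0]]'

```text
clock: 11.58
position: [0.5795, -0.0971, 0.104]
ee_rot: [3.14, 0.177, -1.625]
ft_force: [-2.9, 9.3, 4.4]
opening: 0.0256
gripper_force: 4.9
```

arm_command --gripper '[0.3,0.3,0.3,0.3]' --offset '[[0,-3,-0.5],[-0.5,-6,-1],[-0.5,-9,-1.5],[-0.5,-12,-2]]' --turn '[[0,0,0],[0,0,0],[0,0,0],[0,0,0]]'

```text
clock: 11.92
position: [0.5789, -0.1086, 0.102]
ee_rot: [3.14, 0.178, -1.624]
ft_force: [-2.5, 8.0, 3.5]
opening: 0.0257
gripper_force: 3.7
```

arm_command --gripper '[0.3,0.3,0.3,0.3,0.3,0.3,0.3,0.3,0.3,0.3]' --offset '[[0,-4,-0.5],[-0.5,-8,-1.5],[-0.5,-12,-2],[-1,-16,-3],[-1,-20,-3.5],[-1.5,-24,-4],[-1.5,-28,-5],[-1.5,-32,-5.5],[-2,-36,-6.5],[-2,-40,-7]]' --turn '[[0,0,0],[0,0,0],[0,0,0],[0,0,0],[0,0,0],[0,0,0],[0,0,0],[0,0,0],[0,0,0],[0,0,0]]'

```text
clock: 12.75
position: [0.5768, -0.1509, 0.0945]
ee_rot: [3.14, 0.175, -1.626]
ft_force: [-2.8, 3.7, 0.2]
opening: 0.0255
gripper_force: 1.9
```

arm_command --gripper '[0.3,0.3,0.3,0.3,0.3,0.3,0.3,0.3]' --offset '[[0,-3,-0.5],[-0.5,-6,-1],[-0.5,-9,-1.5],[-0.5,-12,-2],[-1,-15,-2.5],[-1,-18,-3],[-1,-21,-3.5],[-1.5,-24,-4]]' --turn '[[0,0,0],[0,0,0],[0,0,0],[0,0,0],[0,0,0],[0,0,0],[0,0,0],[0,0,0]]'

```text
clock: 13.42
position: [0.5756, -0.1747, 0.0904]
ee_rot: [3.14, 0.175, -1.626]
ft_force: [-1.4, 3.7, -1.4]
opening: 0.0258
gripper_force: 1.8
```

arm_command --gripper '[0.3,0.3,0.3,0.3,0.3,0.3,0.3]' --offset '[[0,-3,-0.5],[-0.5,-6,-1],[-0.5,-9,-1.5],[-0.5,-12,-2],[-1,-15,-2.5],[-1,-18,-3],[-1,-20,-3.5]]' --turn '[[0,0,0],[0,0,0],[0,0,0],[0,0,0],[0,0,0],[0,0,0],[0,0,0]]'

```text
clock: 14.0
position: [0.5745, -0.195, 0.0872]
ee_rot: [3.14, 0.175, -1.626]
ft_force: [-2.5, 4.4, -1.3]
opening: 0.0255
gripper_force: 1.8
```

```bash
python3 f.py t8
```

```text
blue [336 175   8   6  39] [ 0.5157 -0.2038  0.144 ]
orange [331 182  15   3  31] [ 0.5207 -0.2108  0.09  ]
red [383 147   9  43 331] [ 0.5608 -0.3327  0.08  ]
14.05 [ 0.57457471 -0.19551528  0.08729572] [-0.22252865 -1.04666007 -0.80358373]
```

arm_command --gripper '[0.3,0.3,0.3]' --offset '[[0,-1,0],[0,-2,-0.5],[0,-3,-0.5]]' --turn '[[0,0,0],[0,0,0],[0,0,0]]'

```text
clock: 14.3
position: [0.5748, -0.1976, 0.0874]
ee_rot: [3.142, 0.175, -1.625]
ft_force: [-1.5, 4.0, 1.1]
opening: 0.0257
gripper_force: 1.8
```

arm_command --gripper '[0.3,0.3,0.3]' --offset '[[0,-1,0],[0,-2,-0.5],[0,-3,-0.5]]' --turn '[[0,0,0],[0,0,0],[0,0,0]]'

```text
clock: 14.55
position: [0.5748, -0.2006, 0.0867]
ee_rot: [3.141, 0.174, -1.625]
ft_force: [-1.2, 3.6, 2.1]
opening: 0.0255
gripper_force: 1.8
```

arm_command --gripper '[0.3,0.3,0.3]' --offset '[[0,-1,0],[0,-2,-0.5],[-0.5,-3,-0.5]]' --turn '[[0,0,0],[0,0,0],[0,0,0]]'

```text
clock: 14.8
position: [0.5746, -0.2036, 0.086]
ee_rot: [-3.141, 0.175, -1.626]
ft_force: [1.2, 3.8, 1.4]
opening: 0.0253
gripper_force: 1.8
```

arm_command --gripper '[0.3,0.3,0.3]' --offset '[[0,-1,0],[0,-2,-0.5],[0,-3,-0.5]]' --turn '[[0,0,0],[0,0,0],[0,0,0]]'

```text
clock: 15.05
position: [0.5744, -0.2066, 0.0854]
ee_rot: [3.141, 0.175, -1.626]
ft_force: [1.0, 3.2, 1.0]
opening: 0.0252
gripper_force: 1.8
```

arm_command --gripper '[0.3,0.3,0.3]' --offset '[[0,-1,0],[0,-2,-0.5],[0,-3,-0.5]]' --turn '[[0,0,0],[0,0,0],[0,0,0]]'

```text
clock: 15.3
position: [0.5741, -0.2096, 0.0848]
ee_rot: [3.141, 0.175, -1.626]
ft_force: [0.9, 3.1, 2.6]
opening: 0.0261
gripper_force: 1.8
```

arm_command --gripper '[0.3,0.3]' --offset '[[0,-1,0],[0,-2,-0.5]]' --turn '[[0,0,0],[0,0,0]]'

```text
clock: 15.47
position: [0.5741, -0.2116, 0.0844]
ee_rot: [3.141, 0.175, -1.626]
ft_force: [-0.1, 4.1, 3.9]
opening: 0.0254
gripper_force: 1.9
```

arm_command --gripper '[0.3,0.3]' --offset '[[0,-1,0],[0,-2,-0.5]]' --turn '[[0,0,0],[0,0,0]]'

```text
clock: 15.63
position: [0.5739, -0.2137, 0.0838]
ee_rot: [3.14, 0.175, -1.626]
ft_force: [-0.8, 3.5, 4.0]
opening: 0.0259
gripper_force: 1.9
```

arm_command --gripper '[0.3,0.3]' --offset '[[0,-1,0],[0,-2,-0.5]]' --turn '[[0,0,0],[0,0,0]]'

```text
clock: 15.8
position: [0.5739, -0.2156, 0.0833]
ee_rot: [3.14, 0.175, -1.626]
ft_force: [-0.4, 2.5, 3.3]
opening: 0.0252
gripper_force: 1.8
```

arm_command --gripper '[0.3,0.3]' --offset '[[0,-1,0],[0,-2,-0.5]]' --turn '[[0,0,0],[0,0,0]]'

```text
clock: 15.97
position: [0.5739, -0.2177, 0.0826]
ee_rot: [3.14, 0.175, -1.626]
ft_force: [-0.8, 1.8, 1.1]
opening: 0.0254
gripper_force: 0.8
```

arm_command --gripper '[0.3,0.3]' --offset '[[0,-1,0],[0,-2,-0.5]]' --turn '[[0,0,0],[0,0,0]]'

```text
clock: 16.13
position: [0.5738, -0.2201, 0.0818]
ee_rot: [3.14, 0.174, -1.626]
ft_force: [-0.5, 0.2, -0.6]
opening: 0.0258
gripper_force: 0.0
```

arm_command --gripper '[0.3,0.3]' --offset '[[0,-1,0],[0,-2,-0.5]]' --turn '[[0,0,0],[0,0,0]]'

```text
clock: 16.3
position: [0.5739, -0.2219, 0.0815]
ee_rot: [3.14, 0.174, -1.626]
ft_force: [0.0, 0.8, 0.3]
opening: 0.0258
gripper_force: 0.0
```

arm_command --gripper '[0.3,0.3]' --offset '[[0,-1,0],[0,-2,-0.5]]' --turn '[[0,0,0],[0,0,0]]'

```text
clock: 16.47
position: [0.574, -0.2231, 0.0813]
ee_rot: [3.14, 0.176, -1.626]
ft_force: [-1.7, 6.3, 5.7]
opening: 0.0257
gripper_force: 3.6
```

```bash
python3 f.py t9
```

```text
blue [347 176   8   7  48] [ 0.5132 -0.2286  0.144 ]
orange [333 138  12   7  19] [ 0.624  -0.2146  0.09  ]
orange [331 179  14   4  28] [ 0.5256 -0.2107  0.09  ]
red [384 149   8  41 166] [ 0.5565 -0.3368  0.08  ]
16.5167 [ 0.57399366 -0.22303329  0.08143304] [-1.89271951  3.56866136  1.20423365]
```

Both catches look sprung out again and contact has returned. I press a little further to confirm it is home.

arm_command --gripper '[0.3,0.3]' --offset '[[0,-0.5,0],[0,-1,0]]' --turn '[[0,0,0],[0,0,0]]'

```text
clock: 16.68
position: [0.574, -0.2231, 0.0814]
ee_rot: [3.14, 0.177, -1.625]
ft_force: [-1.9, 7.7, 4.4]
opening: 0.0257
gripper_force: 4.4
```

arm_command --gripper '[0.3,0.3]' --offset '[[0,-0.5,0],[0,-1,0]]' --turn '[[0,0,0],[0,0,0]]'

```text
clock: 16.85
position: [0.574, -0.2231, 0.0814]
ee_rot: [3.14, 0.178, -1.625]
ft_force: [-2.8, 12.6, 5.4]
opening: 0.0258
gripper_force: 6.2
```

It doesn't move while the force climbs to 12.6 N, so it is home. I back off and lift clear.

arm_command --gripper '[0.3,0.3,0.3,0.3,0.3,0.3,0.3,0.3,0.3,0.3]' --offset '[[0,4,0.5],[0.5,10,2],[0.5,12,15],[0.5,12,40],[0.5,12,70],[0,30,100],[0,60,110],[0,100,110],[0,140,110],[0,160,110]]' --turn '[[0,0,0],[0,0,0],[0,0,0],[0,0,0],[0,0,0],[0,0,0],[0,0,0],[0,0,0],[0,0,0],[0,0,0]]'

```text
clock: 17.68
position: [0.5741, -0.0624, 0.1931]
ee_rot: [-3.14, 0.176, -1.624]
ft_force: [0.1, -1.1, -0.5]
opening: 0.0257
gripper_force: 0.0
```

```bash
python3 f.py t10; python3 -c "
import cv2;p=cv2.imread('pics/t10.png');cv2.imwrite('pics/t10b.png',cv2.resize(p[40:290,500:799],None,fx=2.3,fy=2.3))"
```

```text
blue [345 143  11  40 334] [ 0.5501 -0.2307  0.144 ]
orange [333 138  14   8  21] [ 0.6229 -0.2161  0.09  ]
orange [331 179  14   5  24] [ 0.5245 -0.2096  0.09  ]
red [384 147   8  43 178] [ 0.5608 -0.337   0.08  ]
17.7333 [ 0.57423618 -0.06053529  0.19296761] [1.81706952 0.56009951 0.22441491]
```

View pics/t10.png

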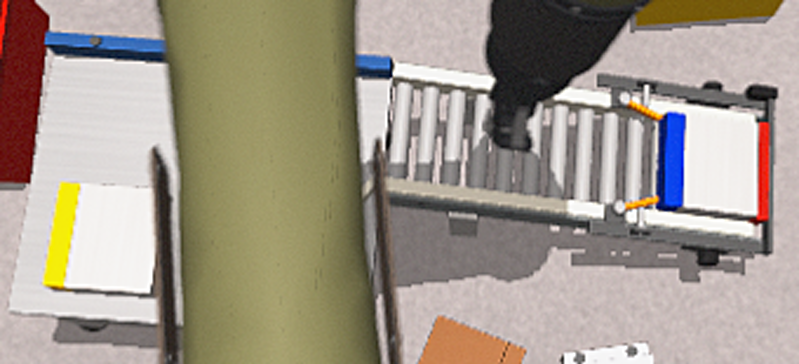

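The blank sits against the red stop at crop (760,170). Both orange catches are sprung out behind its blue edge, at (640,107) and (640,203), the same place as at the start. The yellow blank is unmoved and the arm is clear, so I hand in.

```bash
python3 -c "
from plant import arm
print(arm.finish_job())"
```

```text
the job is handed in; nothing more can be done
None
```

The blue-edged blank is home against the red stop with both catches sprung out behind it (last press 12.6 N); the yellow blank, vise and loose jaw were not touched, and I handed the job in at about 17.7 s (no verdict was returned).

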